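# Tip the plaster scrap tray into the tub

## Robot

A 6-joint arm with a two-finger parallel gripper is mounted at the origin on the work surface. World frame = base frame: x ahead of the robot, y to its left, z up, the work surface at z = 0. Lengths are in m, angles in degrees, forces in N, time in s.
With the tool pointing down it reaches from about 0.325 to 1 m from the base axis. Payload 5.1 kg.
Tool frame: the origin (TCP) lies midway between the tips of the shut fingers; the grasp point (between the pads) lies 19 mm behind it; z points along the fingers, y is the line along which they close (so a half turn about z gives the same grasp; the last joint's range is limited). The gripper opens to 85 mm and grips with 20 to 120 N. Pads are 22 mm wide; open, the fingers measure 114 mm over their backs; the gripper's body (76 mm by 85 mm) begins 54 mm behind the grasp point. The pads swing forward as they close: fully open they stand 13 mm farther back than shut.
Start: joints at [67.46, 7.093, 94.555, -0, 78.352, -4.733], TCP at [0.199, 0.619, 0.231] pointing down, gripper open.
Joint ranges: [-149.61, 149.61], [-58.7, 133.49], [1.44, 155.28], [-77.14, 257.14], [18.33, 153.61], [-166.67, 166.67]. Speed limits (degrees/s): [147.25, 147.25, 180, 180, 180, 180].

## Interface

Orientations are given as [roll, pitch, yaw] about the fixed x, y, z axes, in that order (R = Rz(yaw) Ry(pitch) Rx(roll)).
In Python, from workcell import arm, imaging gives the robot as it stands.
- The arm moves only by the tool carry_out, never from a script. Its argument "deltas" is a list of rows, each a list of 5 numbers: the opening, from 0 (shut) to 1 (fully open), then the shift along the tool's x, y, z normalised to -1 to 1, where 1 is 100 mm, then the turn about the tool's z normalised to -1 to 1, where 1 is 360 degrees. In form: [[fingers, x, y, z, spin], ...]. A call has exactly 10 rows; each row is the pose to reach, as a shift and turn from the pose commanded when the call began, along the tool's axes at that moment, turning the shorter way round; what a row does not reach only later rows make up. A row lasts 1/8 s, in which the tool goes at most 62.5 mm and 10.7 degrees, less where a joint would pass 70% of its speed; a pose out of reach is approached as far as the arm can. A call with a number of a shift or a turn outside -1 to 1 is refused whole. A call with a gripper value outside its range is refused whole. The fingers move at their own pace and stop on an object; "newtons" is the grip in N (left out, the last holds). Time passes only in rows, so rows that repeat a pose let the fingers close, or fill a call up. It gives the time, the measured TCP pose, the force, the opening and the grip force at its end, in the units of the state.
- arm.get_state(): the state, without advancing time (a new reading comes with each control period).
- imaging.get_image(name): name is "scene" or "top" or "wrist"; returns a dict with "pixels" (480x640x3 uint8, blue, green, red), "fx", "fy", "cx", "cy" (pixels), "view" (4x4, takes a point from world to camera coordinates); the wrist camera has in their place "T_tool_cam" (4x4, takes a point from camera to tool coordinates, whose origin is the TCP and whose axes are the flange's). Camera axes: x right, y down, z forward; pixel columns grow to the right and rows downward; lengths in m; the calibration is good to about 2 mm. A picture is of the moment at which its call begins: read the wrist's pose just before it. There is no depth.
- arm.close_job(): hands the job in; it is judged then, once.
Trained networks look in a picture, given as the dict that the camera call returned (one of the last four; its "shot" number tells which), for a name from the list of things; names that differ only in an ending like _2 or _b are one class to them, and where a whole thing is asked for, a point or a joint stands for the part that bears it (a point fixed in the world has none). Each returns a list of dicts, best first, with "confidence" (0 to 1); they miss things now and then, are a little off and sometimes report something else, mostly with a low value. They report only what shows in the picture. A call takes as long as a camera call. They do not tell look-alikes from the thing itself.
- imaging.recognise(label, picture): "extent" ([left, top, width, height] in pixels, round what is visible of it).
- imaging.cut_out(label, picture): "region" (480x640 bool, what is visible of it) and "extent" ([left, top, width, height] in pixels, round what is visible of it).
- imaging.spot_point(label, picture): "centre" ([column, row] in pixels: a listed point, or the origin of a listed thing).
The state is a dict: "time_s": time; "q": joint angles; "qvel": joint speeds; "joint_efforts": joint torques, N m; "eef_pos": TCP position; "orientation": TCP orientation; "wrist_force": force on the tool from outside, world axes, zero at the start; "ft_torque": the same for the moment, N m; "width": opening from 0.0 (shut) to 1.0 (fully open); "grip_force": force on a finger pad.
Only numpy, scipy, OpenCV 4.12 (cv2) and the standard library are available. Lean on these libraries where they do the work, as an engineer would, in place of code of your own. Each camera call takes 0.05 s, during which the arm holds its last target. There are 200 camera calls.

## Task

Push the loose scrap tub along the bench until its wall lies snugly flat against the front of the tipping stand, leaving no gap, roughly centred below the tray's spout; feel it come home and do not ram it. Then tip the tray up from its rear edge so that all four plaster lumps slide into the tub, without handling the lumps themselves, and lower the tray gently back to level without letting it drop. Leave the tub where it is against the stand and do not disturb the other things on the bench.

Things in the scene. Friction and masses are not known exactly. Their poses are not given: they have to be found in the camera images.
- stand: plywood stand screwed to the bench, 110 x 150 mm, 130 mm high, carrying the hinged tipping tray. Origin: on the bench. Its x axis points the way the tray tips (towards the tub). The flat front panel, against which the tub belongs, is at x = +50 mm; the stand's back is at x = -70 mm
- tray (a joint): tipping angle of the tray (rad): 0 level, 1.1 fully tipped against its stop. The tray has no spring: only its weight brings it down, and if let go when tipped it falls back and slams. How steeply it must be tipped before every lump slides out varies. Full, its rear edge takes about 3 to 7 N to lift
- tray_hinge (a point): middle of the hinge line, under the tray's open front edge (the spout), 135 mm above the bench, 30 mm ahead of the stand's front panel. The hinge line is along the stand's y; the tray turns about it, rear edge up and over towards the stand's +x
- tray_rear (a point): middle of the tray's lower rear edge; moves with the tray. The tray is dark steel, 200 mm long (hinge line to this edge) and 140 mm wide, floor 5 mm thick, walls 50 mm high on the sides and rear (rear with an 8 mm bead on top); the front is open. When level its underside is 135 mm above the bench and sticks out 50 mm behind the stand, so a finger can go under it
- tub: loose grey plastic scrap tub, open-topped, 200 mm (its x) x 250 mm (its y), 90 mm high, walls and floor 5 mm, 0.5 to 0.8 kg. Origin: centre of its underside. Its -x wall faces the stand and comes to lie flat on the stand's front panel: its origin is then at x = +150 mm in the stand's frame
- lump0: lump of broken white plaster, about 44 x 34 x 30 mm, 35 to 110 g. Origin: its middle
- lump1: lump of broken white plaster, about 36 x 36 x 34 mm, 35 to 110 g. Origin: its middle
- lump2: lump of broken white plaster, about 48 x 32 x 28 mm, 35 to 110 g. Origin: its middle
- lump3: lump of broken white plaster, about 38 x 34 x 36 mm, 35 to 110 g. Origin: its middle
- mallet: carver's round wooden mallet standing on its head, 92 mm across, 197 mm high; a bystander. Origin: centre of its underside
- bowl: white plastic bowl, 130 mm across, 60 mm high; a bystander. Origin: centre of its underside
- jar: amber glass jar with a steel cap, 68 mm across, 110 mm high; a bystander. Origin: centre of its underside
- gluepot: white plastic glue pot, 64 mm across, 75 mm high; a bystander. Origin: centre of its underside
- chisel: wood-handled chisel lying on the bench, 205 mm long along its x, 26 mm wide, 24 mm high; a bystander. Origin: centre of its underside
- block: block of brown wood, 90 x 50 x 28 mm; a bystander. Origin: centre of its underside
There are look-alikes about, which are no part of the job. What is shaped like the lump0 but turquoise or yellow is not meant. Leave any orange or turquoise look-alike of the lump3 alone.

How it is judged:
By the outcome, as a careful person would: the job done as asked, in the order asked, and still so for the second after the job is handed in, with the robot touching nothing.
It also fails if it takes over 72 s, if anything falls off the work surface, if the arm or the gripper's body presses on something with over 40 N, if the wrist force passes 120 N, or if a joint passes its speed limit or range.

## Working session

There is one attempt and no reset: what is moved stays moved. The work goes in short steps, Python scripts to look and compute and a tool call to move; the robot and the scene stay as the last step left them, time stands still between calls to the robot, and variables do not carry over. Pictures are saved under pics/ and viewed, at most 10 in all, crops included, and the job is handed in when it is done.

Besides the shell and the picture viewer there is one more tool, called after "Request:" by a JSON object that holds its "op" and its "data". carry_out: Moves the arm, as the interface text tells. Its arguments: {"type":"object","properties":{"deltas":{"type":"array","items":{"type":"array","items":{"type":"number","minimum":-1,"maximum":1}}},"newtons":{"type":"number"}},"required":["deltas"]}

```bash
mkdir -p pics; cat > h.py <<'E'
import numpy as np, cv2
from workcell import arm, imaging
from scipy.spatial.transform import Rotation as R
def ray(p,u,v):
    V=np.array(p["view"]);C=np.linalg.inv(V)
    d=C[:3,:3]@np.array([(u-p["cx"])/p["fx"],(v-p["cy"])/p["fy"],1.0]);return C[:3,3],d
def atz(p,u,v,z):
    o,d=ray(p,u,v);return o+d*(z-o[2])/d[2]
def proj(p,X):
    V=np.array(p["view"]);c=V[:3,:3]@np.array(X)+V[:3,3];return np.array([p["fx"]*c[0]/c[2]+p["cx"],p["fy"]*c[1]/c[2]+p["cy"]])
def tri(pa,a,pb,b):
    A=[];B=[]
    for p,(u,v) in((pa,a),(pb,b)):
        o,d=ray(p,u,v);d=d/np.linalg.norm(d);P=np.eye(3)-np.outer(d,d);A.append(P);B.append(P@o)
    return np.linalg.lstsq(np.vstack(A),np.hstack(B),rcond=None)[0]
E
python3 - <<'E'
from h import *
t=imaging.get_image("top");s=imaging.get_image("scene")
cv2.imwrite("pics/top.png",t["pixels"]);cv2.imwrite("pics/scene.png",s["pixels"])
for n in ["stand","tray_hinge","tray_rear","tub","lump0","mallet","bowl","jar","gluepot","chisel","block"]:
    a=imaging.spot_point(n,t)[:2];b=imaging.spot_point(n,s)[:2]
    print(n,[(np.round(x["centre"]),round(x["confidence"],2)) for x in a],[(np.round(x["centre"]),round(x["confidence"],2)) for x in b], np.round(tri(t,a[0]["centre"],s,b[0]["centre"]),3) if a and b else '')
print(arm.get_state())
E
```

```text
stand [(array([269., 252.]), 0.83)] [(array([350., 317.]), 0.68)] [0.508 0.16  0.003]
tray_hinge [(array([308., 250.]), 0.74), (array([257., 227.]), 0.63)] [(array([337., 251.]), 0.69)] [0.497 0.072 0.118]
tray_rear [(array([209., 247.]), 0.75), (array([273., 150.]), 0.25)] [(array([394., 306.]), 0.55)] [0.507 0.279 0.134]
tub [(array([185., 277.]), 0.71), (array([373., 254.]), 0.67)] [(array([297., 258.]), 0.9)] [0.55  0.246 0.265]
lump0 [(array([193., 325.]), 0.89), (array([258., 228.]), 0.88)] [(array([374., 263.]), 0.97), (array([366., 296.]), 0.82)] [0.421 0.248 0.191]
mallet [(array([276., 151.]), 0.94)] [(array([243., 358.]), 0.61), (array([364., 293.]), 0.54)] [0.746 0.145 0.009]
bowl [(array([177., 197.]), 0.97)] [(array([368., 428.]), 0.77)] [ 0.632  0.384 -0.003]
jar [(array([340., 130.]), 0.78), (array([208., 246.]), 0.65)] [(array([194., 327.]), 0.69), (array([183., 220.]), 0.57)] [ 0.797 -0.004 -0.011]
gluepot [(array([407., 150.]), 0.82), (array([226., 262.]), 0.51)] [(array([188., 278.]), 0.92)] [ 0.75  -0.164 -0.013]
chisel [(array([184., 276.]), 0.74)] [(array([441., 371.]), 0.84)] [0.446 0.362 0.001]
block [(array([505., 180.]), 0.56)] [(array([184., 221.]), 0.88)] [ 0.678 -0.395 -0.012]
{'time_s': 1.2, 'q': array([ 6.74612473e+01,  7.09371309e+00,  9.45563827e+01,  6.51458856e-04,
        7.83513852e+01, -4.73098852e+00]), 'qvel': array([ 0.08507545, -0.01541837,  0.02471162,  0.12798896, -0.16780148,
       -0.02122574]), 'joint_efforts': array([ 8.40662651e-04, -4.23593330e+01, -3.65755713e+01, -9.94505376e-05,
        7.84035583e-04,  3.44319773e-06]), 'eef_pos': array([0.19878609, 0.61883873, 0.23130465]), 'orientation': array([-1.79998577e+02, -7.58013960e-04,  1.62192104e+02]), 'wrist_force': array([-0.20152817, -0.5379228 , -0.05395624]), 'ft_torque': array([-0.03015281, -0.00388123, -0.04210515]), 'grip_force': 0.0, 'width': 0.9974669548100881}
```

View pics/top.png

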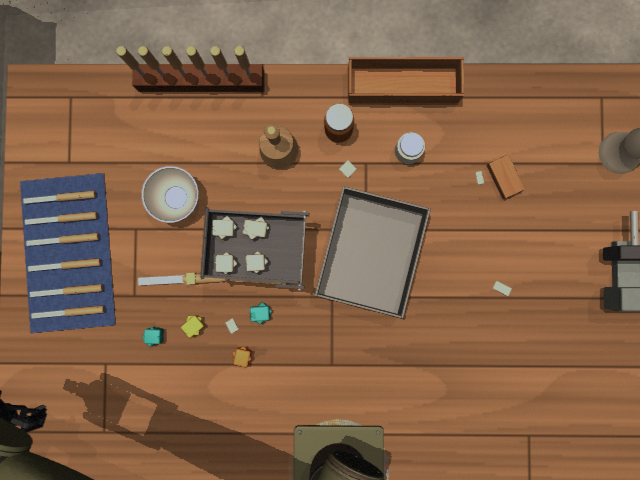

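View pics/scene.png

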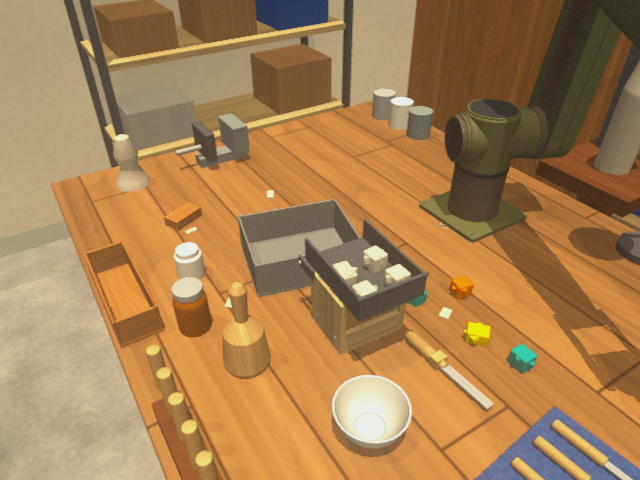

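The top view is x up, y left. The tray is at (203–306, 211–289) with 4 lumps, and its spout is to the right. The tub's corners are at about (345,189), (428,208), (404,317) and (318,296), turned about 12°. I'll zoom in for accuracy.

```bash
python3 - <<'E'
from h import *
t=imaging.get_image("top");s=imaging.get_image("scene")
c=t["pixels"][175:330,185:445];cv2.imwrite("pics/crop.png",cv2.resize(c,None,fx=3,fy=3,interpolation=cv2.INTER_CUBIC))
for n in ["tub","tray","stand"]:
  for p in(t,s):
    for r in imaging.cut_out(n,p)[:1]:
        cs,_=cv2.findContours(r["region"].astype(np.uint8),0,1);k=max(cs,key=cv2.contourArea)
        print(n,r["confidence"],r["extent"],np.round(cv2.boxPoints(cv2.minAreaRect(k))).tolist(), cv2.approxPolyDP(cv2.convexHull(k),4,True)[:,0].tolist())
for (u,v) in[(345,189),(428,208),(404,317),(318,296)]: print(atz(t,u,v,.09).round(3))
for (u,v) in[(207,211),(306,213),(302,289),(201,278)]: print(atz(t,u,v,.185).round(3))
print(ray(t,320,240)[0],ray(s,320,240)[0])
for n in ["mallet","bowl","jar","gluepot","chisel"]:print(n,atz(t,*imaging.spot_point(n,t)[0]["centre"],0).round(3))
E
```

```text
tub 0.79 [319.3, 186.5, 111.5, 129.7] [[313.0, 296.0], [341.0, 185.0], [431.0, 208.0], [403.0, 319.0]] [[343, 186], [430, 209], [402, 318], [315, 295]]
tub 0.81 [240.3, 197.1, 121.1, 99.7] [[235.0, 216.0], [350.0, 192.0], [367.0, 274.0], [252.0, 298.0]] [[335, 199], [359, 236], [308, 286], [257, 296], [237, 217]]
tray 0.73 [199.7, 206.9, 108.1, 74.3] [[199.0, 278.0], [203.0, 207.0], [305.0, 213.0], [301.0, 283.0]] [[205, 208], [303, 215], [298, 280], [202, 278]]
tray 0.78 [303.5, 222.0, 127.5, 101.0] [[294.0, 247.0], [359.0, 192.0], [436.0, 282.0], [372.0, 337.0]] [[364, 219], [427, 275], [422, 294], [357, 320], [306, 259], [304, 239]]
stand 0.89 [199.5, 210.2, 109.6, 78.9] [[200.0, 285.0], [203.0, 207.0], [307.0, 211.0], [304.0, 289.0]] [[205, 209], [305, 211], [304, 287], [202, 278]]
stand 0.65 [296.8, 220.2, 130.2, 132.8] [[282.0, 249.0], [397.0, 200.0], [443.0, 310.0], [329.0, 359.0]] [[366, 220], [427, 274], [422, 295], [398, 328], [339, 353], [311, 316], [297, 256], [305, 239]]
[ 0.639 -0.012  0.09 ]
[ 0.597 -0.195  0.09 ]
[ 0.358 -0.142  0.09 ]
[0.403 0.046 0.09 ]
[0.579 0.273 0.185]
[0.575 0.07  0.185]
[0.42  0.077 0.185]
[0.441 0.284 0.185]
[0.4390461  0.01919301 1.44191677] [0.96296343 0.75976242 0.76554368]
mallet [0.75  0.143 0.   ]
bowl [0.626 0.39  0.   ]
jar [ 0.787 -0.004  0.   ]
gluepot [ 0.753 -0.172  0.   ]
chisel [0.445 0.361 0.   ]
```

View pics/crop.png

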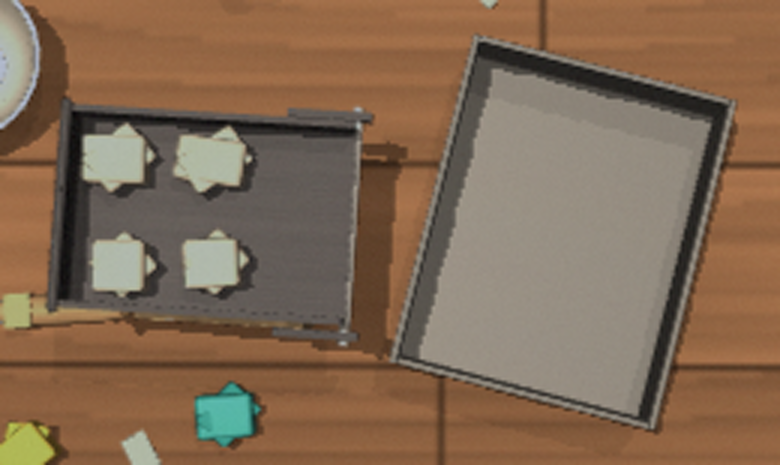

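```bash
cat > fit.py <<'E'
from h import *
from scipy.optimize import least_squares
def T(p,X):
    c,s=np.cos(p[2]),np.sin(p[2]);X=np.atleast_2d(X);return np.c_[p[0]+c*X[:,0]-s*X[:,1],p[1]+s*X[:,0]+c*X[:,1],X[:,2]]
def fit(img,X,uv,p0):
    f=lambda p:(np.array([proj(img,x) for x in T(p,X)])-uv).ravel()
    r=least_squares(f,p0);return r.x,r.fun.round(1)
TUB=np.array([[-.1,.125,.09],[.1,.125,.09],[.1,-.125,.09],[-.1,-.125,.09]])
E
python3 - <<'E'
from fit import *
t=imaging.get_image("top");s=imaging.get_image("scene")
cr=lambda a:np.array(a)/3+[185,175]
tp,r=fit(t,TUB,cr([(476,38),(735,103),(655,428),(395,360)]),[.5,-.07,-1.8]);print("tub",tp[:2].round(4),np.degrees(tp[2]),r)
for zt in(.185,.19):
    TR=np.array([[-.12,.07,zt],[-.12,-.07,zt],[.08,.07,.14],[.08,-.07,.14]])
    sp,r=fit(t,TR,cr([(66,100),(50,308),(360,130),(345,318)]),[.5,.16,-1.65]);print("stand",zt,sp[:2].round(4),np.degrees(sp[2]),r)
S=np.array([[-.12,.07,zt],[-.12,-.07,zt],[.08,-.07,.14],[.08,.07,.14],[-.12,.07,.135],[-.12,-.07,.135],[.05,.075,.0],[.05,-.075,0],[-.06,.075,0],[-.06,-.075,0]])
o=[]
for p in(t,s):
    im=cv2.resize(p["pixels"],None,fx=2,fy=2)
    for P,c in((T(sp,S),(0,0,255)),(T(tp,TUB),(255,255,0))):
        for x in P: cv2.circle(im,tuple(np.round(proj(p,x)*2+.5).astype(int)),3,c,1)
    o.append(im)
cv2.imwrite("pics/ov.png",cv2.hconcat([o[1][380:780,440:900],cv2.resize(o[0],None,fx=1,fy=1)[400:800,380:720]]))
from itertools import product
inv=lambda X:(np.array([[np.cos(sp[2]),np.sin(sp[2])],[-np.sin(sp[2]),np.cos(sp[2])]])@(X[:2]-sp[:2]))
a=[x["centre"] for n in("lump0","lump1","lump2","lump3") for x in imaging.spot_point(n,t) if x["confidence"]>.4]
for u in a: print(np.round(u), inv(atz(t,*u,.155)).round(3))
E
```

```text
tub [ 0.4997 -0.075 ] -104.06096743357148 [-0.5 -1.4  1.2 -1.   0.7  1.2 -1.4  1.1]
stand 0.185 [0.5065 0.1583] -93.34929866368329 [-0.2  0.5  0.1 -0.9 -0.3 -1.4  0.4  1.8]
stand 0.19 [0.5064 0.1578] -93.30493915313644 [-0.5  0.3 -0.1 -0.8 -0.1 -1.4  0.7  1.8]
[260. 311.] [-0.    -0.134]
[256. 227.] [-0.021  0.041]
[256. 258.] [-0.016 -0.024]
[194. 326.] [-0.135 -0.174]
[242. 358.] [-0.03  -0.233]
[222. 226.] [-0.092  0.039]
[226. 260.] [-0.079 -0.031]
[152. 331.] [-0.224 -0.19 ]
[260. 311.] [-0.    -0.134]
[256. 227.] [-0.021  0.041]
[256. 258.] [-0.016 -0.024]
[194. 326.] [-0.135 -0.174]
[242. 358.] [-0.03  -0.233]
[222. 226.] [-0.092  0.039]
[226. 260.] [-0.079 -0.031]
[152. 331.] [-0.224 -0.19 ]
[260. 311.] [-0.    -0.134]
[256. 227.] [-0.021  0.041]
[256. 258.] [-0.016 -0.024]
[194. 326.] [-0.135 -0.174]
[242. 358.] [-0.03  -0.233]
[222. 226.] [-0.092  0.039]
[226. 260.] [-0.079 -0.031]
[152. 331.] [-0.224 -0.19 ]
[260. 311.] [-0.    -0.134]
[256. 227.] [-0.021  0.041]
[256. 258.] [-0.016 -0.024]
[194. 326.] [-0.135 -0.174]
[242. 358.] [-0.03  -0.233]
[222. 226.] [-0.092  0.039]
[226. 260.] [-0.079 -0.031]
[152. 331.] [-0.224 -0.19 ]
```

View pics/ov.png

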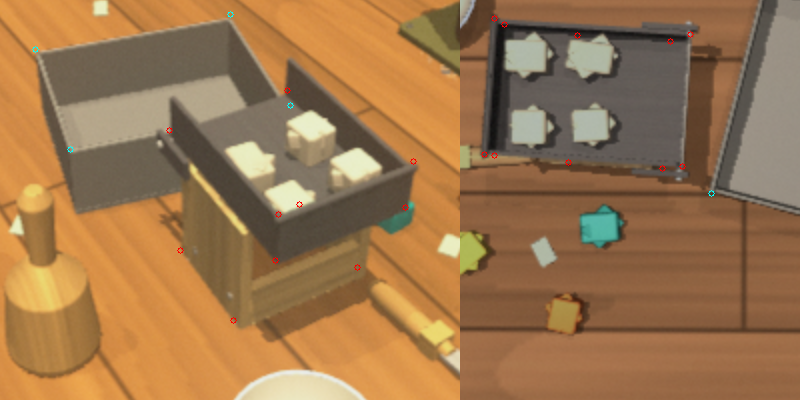

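Model overlays agree in both views. In the stand frame the tub is at (0.233, 0.010), yaw −10°. I'll move behind the tub's far wall.

Request:
{"op": "carry_out", "data": {"deltas": [[1,-0.07,-0.1,0,0.003],[1,-0.14,-0.2,0,0.006],[1,-0.21,-0.3,0,0.009],[1,-0.28,-0.4,0,0.012],[1,-0.35,-0.5,0,0.015],[1,-0.42,-0.6,0,0.018],[1,-0.49,-0.7,0,0.021],[1,-0.56,-0.8,0,0.024],[1,-0.63,-0.9,0,0.027],[1,-0.7,-1,0,0.028]]}}

```text
time_s: 3.4
eef_pos: [0.2351, 0.5015, 0.2313]
orientation: [180.0, -0.0, 152.1]
wrist_force: [0.4, -0.2, -0.4]
width: 1.002
grip_force: 0.0
```

Request:
{"op": "carry_out", "data": {"deltas": [[1,-0.1,-0.1,0,0],[1,-0.2,-0.2,0,0],[1,-0.3,-0.3,0,0],[1,-0.4,-0.4,0,0],[1,-0.5,-0.5,0,0],[1,-0.6,-0.6,0,0],[1,-0.7,-0.7,0,0],[1,-0.8,-0.8,0,0],[1,-0.9,-0.9,0,0],[1,-1,-1,0,0]]}}

```text
time_s: 4.65
eef_pos: [0.2767, 0.3662, 0.2313]
orientation: [180.0, 0.0, 152.1]
wrist_force: [0.6, -0.9, -0.6]
width: 1.0
grip_force: 0.0
```

Request:
{"op": "carry_out", "data": {"deltas": [[1,-0.1,-0.1,0,0],[1,-0.2,-0.2,0,0],[1,-0.3,-0.3,0,0],[1,-0.4,-0.4,0,0],[1,-0.5,-0.5,0,0],[1,-0.6,-0.6,0,0],[1,-0.7,-0.7,0,0],[1,-0.8,-0.8,0,0],[1,-0.9,-0.9,0,0],[1,-1,-1,0,0]]}}

```text
time_s: 5.9
eef_pos: [0.3184, 0.231, 0.2313]
orientation: [-180.0, 0.0, 152.1]
wrist_force: [0.5, -0.4, -0.4]
width: 0.998
grip_force: 0.0
```

Request:
{"op": "carry_out", "data": {"deltas": [[1,-0.1,-0.1,0,0],[1,-0.2,-0.2,0,0],[1,-0.3,-0.3,0,0],[1,-0.4,-0.4,0,0],[1,-0.5,-0.5,0,0],[1,-0.6,-0.6,0,0],[1,-0.7,-0.7,0,0],[1,-0.8,-0.8,0,0],[1,-0.9,-0.9,0,0],[1,-1,-1,0,0]]}}

```text
time_s: 7.15
eef_pos: [0.3599, 0.0958, 0.2314]
orientation: [180.0, 0.0, 152.1]
wrist_force: [0.6, -0.8, -0.4]
width: 1.001
grip_force: 0.0
```

Request:
{"op": "carry_out", "data": {"deltas": [[1,-0.1,-0.1,0,0],[1,-0.2,-0.2,0,0],[1,-0.3,-0.3,0,0],[1,-0.4,-0.4,0,0],[1,-0.5,-0.5,0,0],[1,-0.6,-0.6,0,0],[1,-0.7,-0.7,0,0],[1,-0.8,-0.8,0,0],[1,-0.9,-0.9,0,0],[1,-1,-1,0,0]]}}

```text
time_s: 8.4
eef_pos: [0.4016, -0.0393, 0.2313]
orientation: [180.0, -0.0, 152.1]
wrist_force: [0.4, 0.4, 0.6]
width: 1.001
grip_force: 0.0
```

Request:
{"op": "carry_out", "data": {"deltas": [[1,-0.1,-0.1,0,0],[1,-0.2,-0.2,0,0],[1,-0.3,-0.3,0,0],[1,-0.4,-0.4,0,0],[1,-0.5,-0.5,0,0],[1,-0.6,-0.6,0,0],[1,-0.7,-0.7,0,0],[1,-0.8,-0.8,0,0],[1,-0.9,-0.9,0,0],[1,-1,-1,0,0]]}}

```text
time_s: 9.65
eef_pos: [0.4432, -0.1745, 0.2313]
orientation: [180.0, -0.0, 152.1]
wrist_force: [-0.2, -1.4, -0.2]
width: 1.002
grip_force: 0.0
```

Request:
{"op": "carry_out", "data": {"deltas": [[1,-0.1,-0.08,0,0.025],[1,-0.2,-0.16,0,0.05],[1,-0.3,-0.24,0,0.075],[1,-0.39,-0.31,0,0.1],[1,-0.39,-0.31,0.15,0.125],[1,-0.39,-0.31,0.3,0.15],[1,-0.39,-0.31,0.45,0.175],[1,-0.39,-0.31,0.6,0.2],[1,-0.39,-0.31,0.75,0.212],[1,-0.39,-0.31,0.9,0.212]]}}

```text
time_s: 10.9
eef_pos: [0.463, -0.2196, 0.1407]
orientation: [180.0, 0.0, 75.8]
wrist_force: [-1.5, -0.1, 0.4]
width: 0.999
grip_force: 0.0
```

Request:
{"op": "carry_out", "data": {"deltas": [[1,0,0,0.16,0],[1,0,0,0.32,0],[1,0,0,0.48,0],[1,0,0,0.64,0],[1,0,0,0.8,0],[1,0,0,0.96,0],[1,0.06,0,0.96,0],[1,0.12,0,0.96,0],[1,0.18,0,0.96,0],[1,0.24,0,0.96,0]]}}

```text
time_s: 12.15
eef_pos: [0.4694, -0.1957, 0.046]
orientation: [179.9, 0.0, 75.8]
wrist_force: [-0.4, -0.1, -0.6]
width: 0.999
grip_force: 0.0
```

Request:
{"op": "carry_out", "data": {"deltas": [[1,0.05,0,0,0],[1,0.1,0,0,0],[1,0.15,0,0,0],[1,0.2,0,0,-0.002],[1,0.25,0,0,-0.004],[1,0.3,0,0,-0.006],[1,0.35,-0.01,0,-0.008],[1,0.4,-0.01,0,-0.01],[1,0.45,-0.02,0,-0.012],[1,0.5,-0.02,0,-0.014]]}}

```text
time_s: 13.4
eef_pos: [0.4792, -0.1467, 0.0454]
orientation: [180.0, 0.0, 80.9]
wrist_force: [0.2, -3.2, -1.0]
width: 1.0
grip_force: 1.7
```

```bash
python3 - <<'E'
from h import *
print(arm.get_state()["eef_pos"],arm.get_state()["wrist_force"])
t=imaging.get_image("top");cv2.imwrite("pics/p2.png",cv2.resize(t["pixels"][175:345,185:445],None,fx=3,fy=3,interpolation=cv2.INTER_CUBIC))
E
```

```text
[ 0.47916439 -0.14669775  0.04537103] [ 0.17915016 -3.17356022 -1.02475558]
```

View pics/p2.png

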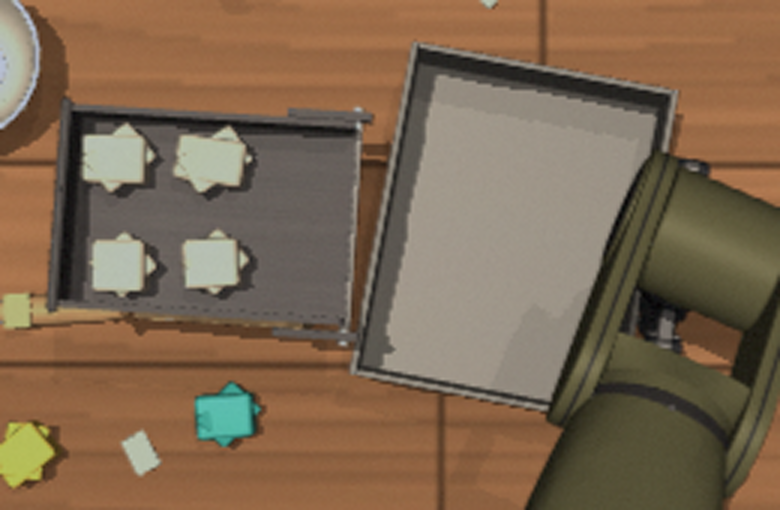

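The tub follows: its left rim now runs (417,44)→(354,374) in the crop, about 3° straightened. The tray and lumps are undisturbed.

```bash
python3 - <<'E'
from fit import *
t=imaging.get_image("top")
cr=lambda a:np.array(a)/3+[185,175]
tp,r=fit(t,TUB[[0,1,3]],cr([(417,44),(677,93),(354,374)]),[.5,-.04,-1.8]);print("tub",tp[:2],np.degrees(tp[2]),r)
for a in(-93.3,-94,-94.5):
    sp=[.5065,.158,np.radians(a)];c,s=np.cos(sp[2]),np.sin(sp[2]);Q=np.array([[c,s],[-s,c]])
    M=T(tp,[[.1,0,0]])[0,:2]
    print(a,"tub in stand",Q@(tp[:2]-sp[:2]),"M",Q@(M-sp[:2]),"tcp",Q@(arm.get_state()["eef_pos"][:2]-sp[:2]))
# stand yaw from line directions at height
for z,a,b in((.19,(66,100),(50,308)),(.14,(360,130),(345,318)),(.19,(66,100),(375,117)),(.19,(50,308),(345,335))):
    d=atz(t,*cr(b),z)-atz(t,*cr(a),z);print(np.degrees(np.arctan2(d[1],d[0])))
E
```

```text
tub [ 0.49777003 -0.04000018] -100.33930472285914 [-0.9 -0.5  1.6 -0.5 -0.8  1. ]
-93.3 tub in stand [0.19817439 0.0026822 ] M [ 0.29742063 -0.00957282] tcp [ 0.30519105 -0.00977999]
-94 tub in stand [0.19812684 0.00510309] M [ 0.29751538 -0.00593852] tcp [ 0.30528776 -0.00605074]
-94.5 tub in stand [0.19807476 0.00683186] M [ 0.29755587 -0.00334202] tcp [ 0.30532893 -0.0033864 ]
176.4420432647059
175.7790196433459
-93.00099354967172
-94.97575573172487
```

Request:
{"op": "carry_out", "data": {"deltas": [[1,0.03,0,0,-0.002],[1,0.07,0.01,0,-0.004],[1,0.11,0.01,0,-0.006],[1,0.15,0.01,0,-0.008],[1,0.19,0.02,0,-0.01],[1,0.23,0.02,0,-0.012],[1,0.27,0.03,0,-0.014],[1,0.31,0.03,0,-0.016],[1,0.35,0.03,0,-0.016],[1,0.37,0.03,0,-0.016]]}}

```text
time_s: 14.75
eef_pos: [0.488, -0.1107, 0.0453]
orientation: [180.0, 0.0, 86.6]
wrist_force: [0.5, -3.1, -1.3]
width: 0.997
grip_force: 1.7
```

Request:
{"op": "carry_out", "data": {"deltas": [[0.8,-0.04,0,0,0],[0.6,-0.08,0,0,0],[0.4,-0.1,0,0,0],[0.2,-0.1,0,0,0],[0,-0.1,0,0,0],[0,-0.1,0,0,0],[0,-0.1,0,0,0],[0,-0.07,0,0,0],[0,-0.04,0,0,0],[0,-0.01,0,0,0]]}}

```text
time_s: 16.0
eef_pos: [0.4879, -0.1119, 0.0453]
orientation: [180.0, 0.0, 86.6]
wrist_force: [-0.3, -5.0, -1.5]
width: -0.0
grip_force: 0.0
```

```bash
python3 - <<'E'
from h import *
s=arm.get_state();print(s["eef_pos"],s["wrist_force"],s["width"])
t=imaging.get_image("top");cv2.imwrite("pics/p3.png",cv2.resize(t["pixels"][175:345,185:445],None,fx=3,fy=3,interpolation=cv2.INTER_CUBIC))
E
```

```text
[ 0.48792346 -0.1118589   0.04530888] [-0.27937905 -5.04391544 -1.51023713] -0.0003645882314653031
```

View pics/p3.png

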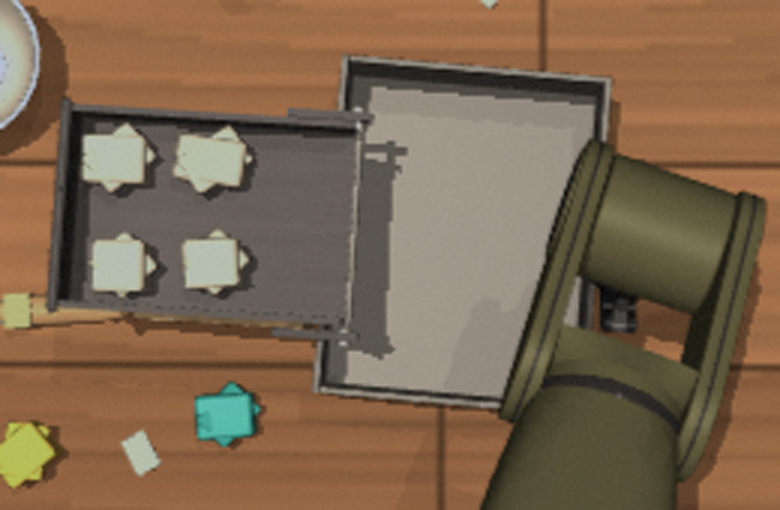

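The tub is aligned (rim tilt 4–5° in the crop, matching the tray) and centred (v≈224 for both). Now a gentle push home with the shut fingers at mid-wall.

Request:
{"op": "carry_out", "data": {"deltas": [[0,0.01,0,0,0],[0,0.02,0,0,0],[0,0.03,0,0,0],[0,0.04,0,0,0],[0,0.05,0,0,0],[0,0.06,0,0,0],[0,0.07,0,0,0],[0,0.07,0,0,0],[0,0.07,0,0,0],[0,0.07,0,0,0]]}}

```text
time_s: 17.3
eef_pos: [0.4883, -0.1048, 0.0453]
orientation: [-180.0, -0.0, 86.6]
wrist_force: [-0.5, -2.6, 0.2]
width: -0.003
grip_force: 0.0
```

Request:
{"op": "carry_out", "data": {"deltas": [[0,0.005,0,0,0],[0,0.01,0,0,0],[0,0.015,0,0,0],[0,0.02,0,0,0],[0,0.025,0,0,0],[0,0.03,0,0,0],[0,0.035,0,0,0],[0,0.04,0,0,0],[0,0.04,0,0,0],[0,0.04,0,0,0]]}}

```text
time_s: 18.55
eef_pos: [0.49, -0.1029, 0.046]
orientation: [179.8, 0.2, 86.6]
wrist_force: [3.3, -10.6, -2.7]
width: -0.002
grip_force: 0.0
```

Request:
{"op": "carry_out", "data": {"deltas": [[0,0.005,0,0,0],[0,0.01,0,0,0],[0,0.015,0,0,0],[0,0.02,0,0,0],[0,0.02,0,0,0],[0,0.02,0,0,0],[0,0.02,0,0,0],[0,0.02,0,0,0],[0,0.02,0,0,0],[0,0.02,0,0,0]]}}

```text
time_s: 19.8
eef_pos: [0.4893, -0.1017, 0.0461]
orientation: [179.9, 0.3, 86.6]
wrist_force: [-1.4, -15.1, -0.3]
width: -0.001
grip_force: 0.0
```

```bash
python3 - <<'E'
from h import *
s=arm.get_state();print(s["eef_pos"],s["wrist_force"],s["width"])
t=imaging.get_image("top");a=imaging.get_image("scene")
A=cv2.resize(t["pixels"][175:345,285:420],None,fx=3,fy=3,interpolation=cv2.INTER_CUBIC)
B=cv2.resize(a["pixels"][210:340,220:350],None,fx=3,fy=3,interpolation=cv2.INTER_CUBIC);B=cv2.copyMakeBorder(B,0,A.shape[0]-B.shape[0],0,0,0)
cv2.imwrite("pics/p4.png",cv2.hconcat([A,B]))
E
```

```text
[ 0.48933316 -0.10169688  0.04611126] [ -1.40241517 -15.11764017  -0.33011034] -0.0006403037135222148
```

View pics/p4.png

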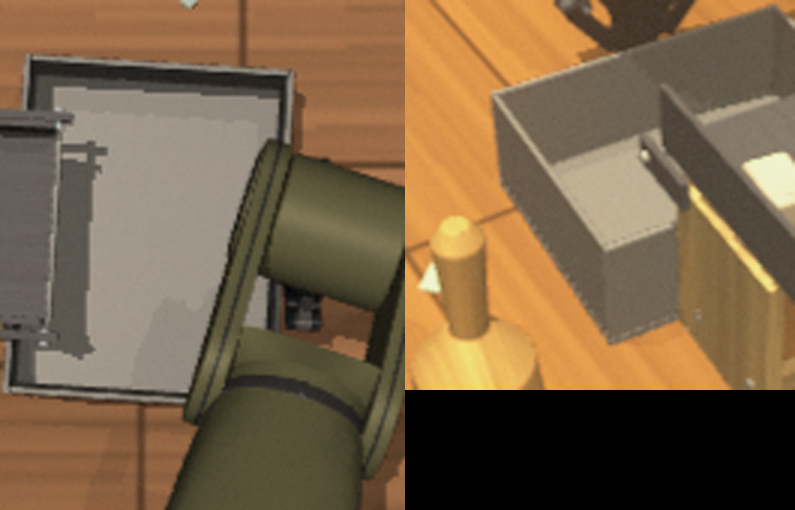

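The tub is home: force climbed to 15 N with no further travel, rim tilt is 3.3° (matches the stand), and the scene view shows its wall flat on the panel. I'll back off and go above the tray's near side wall at its rear. Pinching there, about an axis parallel to the hinge, lets the vertical gripper follow the arc.

Request:
{"op": "carry_out", "data": {"deltas": [[0,-0.05,0,0,0],[0,-0.15,0,0,0],[0,-0.3,0,0,0],[0,-0.3,0,-0.13,0],[0,-0.3,0,-0.26,0],[0,-0.3,0,-0.39,0],[0,-0.3,0,-0.52,0],[0,-0.3,0,-0.65,0],[0,-0.3,0,-0.78,0],[0,-0.3,0,-0.9,0]]}}

```text
time_s: 21.15
eef_pos: [0.487, -0.1289, 0.1363]
orientation: [180.0, 0.0, 86.6]
wrist_force: [0.3, -0.4, -0.4]
width: -0.002
grip_force: 0.0
```

Request:
{"op": "carry_out", "data": {"deltas": [[0,0,0,-0.2,0],[0,0,0,-0.4,0],[0,0.1,0,-0.6,0],[0,0.2,0,-0.8,0],[0.1,0.35,0,-1,0],[0.28,0.5,0,-1,0],[0.28,0.65,0,-1,0],[0.28,0.8,0,-1,0],[0.28,0.9,0,-1,0],[0.28,1,0,-1,0]]}}

```text
time_s: 22.4
eef_pos: [0.4927, -0.0284, 0.2349]
orientation: [-180.0, 0.0, 86.6]
wrist_force: [0.1, 0.2, 0.3]
width: 0.279
grip_force: 0.0
```

Request:
{"op": "carry_out", "data": {"deltas": [[0.28,0.1,-0.07,0,0],[0.28,0.2,-0.14,0,0],[0.28,0.3,-0.21,0,0],[0.28,0.4,-0.28,0,0],[0.28,0.5,-0.35,0,0],[0.28,0.6,-0.42,0,0],[0.28,0.7,-0.49,0,0],[0.28,0.8,-0.56,0,0],[0.28,0.9,-0.63,0,0],[0.28,1,-0.7,0,0]]}}

```text
time_s: 23.65
eef_pos: [0.4285, 0.0756, 0.2353]
orientation: [-180.0, -0.0, 86.6]
wrist_force: [0.1, 0.5, -0.7]
width: 0.28
grip_force: 0.0
```

Request:
{"op": "carry_out", "data": {"deltas": [[0.28,0.1,0,0,0],[0.28,0.2,0,0,0],[0.28,0.3,0,0,0],[0.28,0.4,0,0,0],[0.28,0.5,0,0,0],[0.28,0.6,0,0,0],[0.28,0.7,0,0,0],[0.28,0.8,0,0,0],[0.28,0.9,0,0,0],[0.28,1,0,0,0]]}}

```text
time_s: 24.9
eef_pos: [0.4349, 0.1754, 0.2353]
orientation: [-180.0, -0.0, 86.6]
wrist_force: [0.0, -1.0, -0.6]
width: 0.278
grip_force: 0.0
```

```bash
python3 - <<'E'
from fit import *
s=arm.get_state();print(s["eef_pos"],s["orientation"],s["width"])
w=imaging.get_image("wrist");t=imaging.get_image("top")
R0=R.from_euler("xyz",s["orientation"],degrees=True).as_matrix();G=np.eye(4);G[:3,:3]=R0;G[:3,3]=s["eef_pos"]
w=dict(w);w["view"]=np.linalg.inv(G@np.array(w["T_tool_cam"]))
im=w["pixels"].copy();sp=[.5065,.158,np.radians(-93.3)]
for X,c in(([-.12,-.07,.185],(0,0,255)),([-.12,-.07,.19],(0,255,255)),([-.02,-.07,.185],(0,0,255)),([-.02,-.07,.19],(0,255,255)),([-.12,.07,.19],(0,255,255)),([-.098,-.072,.17],(0,255,0))):
    u=proj(w,T(sp,X)[0]);print(X,u.round());cv2.circle(im,tuple(u.round().astype(int)),4,c,1)
import pickle;pickle.dump({k:w[k] for k in("fx","fy","cx","cy","view")},open("w.pkl","wb"))
cv2.imwrite("pics/w1.png",im)
A=t["pixels"];r=imaging.cut_out("tub",t)[0];cs,_=cv2.findContours(r["region"].astype(np.uint8),0,1);print(cv2.minAreaRect(max(cs,key=cv2.contourArea)))
E
```

```text
[0.43489265 0.17538387 0.23531332] [-1.79998130e+02 -6.16123727e-05  8.65918149e+01] 0.27847769475959916
[-0.12, -0.07, 0.185] [325.  47.]
[-0.12, -0.07, 0.19] [325.  45.]
[-0.02, -0.07, 0.185] [325. 269.]
[-0.02, -0.07, 0.19] [325. 272.]
[-0.12, 0.07, 0.19] [666.  45.]
[-0.098, -0.072, 0.17] [321. 103.]
((334.21673583984375, 251.7850341796875), (91.26189422607422, 113.54414367675781), 3.251945734024048)
```

View pics/w1.png

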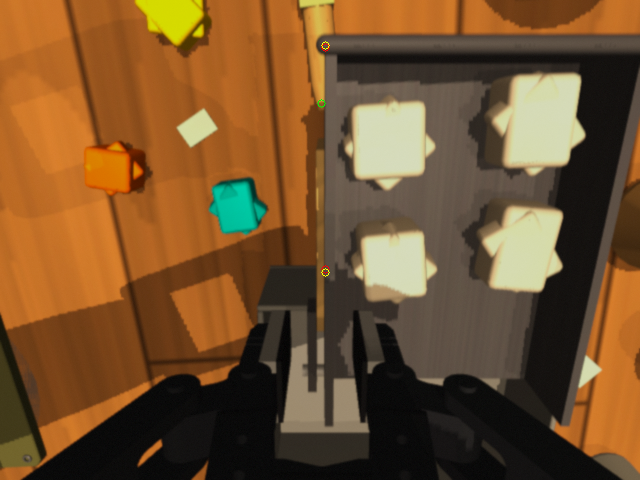

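The wrist view confirms the stand pose: the projected wall and bead corners (325,45), (325,272) lie on the tray. The rear near lump, (353–427, 100–180), is only about 8 mm from the wall, so I need its top height.

```bash
python3 - <<'E'
from fit import *
import pickle
w=pickle.load(open("w.pkl","rb"));t=imaging.get_image("top");s=imaging.get_image("scene")
cr=lambda a:np.array(a)/3+[185,175]
sp=[.5065,.158,np.radians(-93.3)];c,q=np.cos(sp[2]),np.sin(sp[2]);Q=np.array([[c,q,0],[-q,c,0],[0,0,1]])
f=lambda X:(Q@(X-[sp[0],sp[1],0])).round(3)
for n,a,b in(("lump",(93,238),(425,102)),("",(93,290),(353,102)),("",(143,238),(427,180)),("",(143,290),(356,180)),("bead",(48,308),(325,37)),("bead",(58,306),(327,52))): print(n,f(tri(t,cr(a),w,b)))
# scene overlay corners: pics/ov.png crop = 2x scene offset (440,380)
sc=lambda a:(np.array(a)+[440,380])/2
# right lump top corner in ov.png approx: rear-near = (333,158..) ; use centre of top faces
for n,a,b in(("bead-y",sc((413,166)),(327,45)),("lump top rear/-y corner",sc((362,180)),(353,102)),("lump top rear/+y",sc((330,165)),(425,102)),("front/-y",sc((380,160)),(356,180))): print(n,f(tri(s,a,w,b)))
for z in(.165,.17,.175,.18):print(z,[f(atz(w,*b,z))[:2] for b in((425,102),(353,102),(427,180),(356,180),(344,147))])
E
cp pics/ov.png pics/ov_a.png; python3 -c "
import cv2;a=cv2.imread('pics/scene.png')[225:305,300:435];cv2.imwrite('pics/sc2.png',cv2.resize(a,None,fx=5.5,fy=5.5,interpolation=cv2.INTER_CUBIC))"
```

```text
lump [-0.098 -0.022  0.165]
 [-0.099 -0.057  0.153]
 [-0.062 -0.02   0.174]
 [-0.061 -0.055  0.167]
bead [-0.128 -0.071  0.16 ]
bead [-0.123 -0.07   0.15 ]
bead-y [-0.121 -0.07   0.185]
lump top rear/-y corner [-0.093 -0.049  0.154]
lump top rear/+y [-0.09  -0.017  0.18 ]
front/-y [-0.07  -0.062  0.163]
0.165 [array([-0.099, -0.021]), array([-0.099, -0.056]), array([-0.061, -0.018]), array([-0.061, -0.054]), array([-0.077, -0.06 ])]
0.17 [array([-0.098, -0.023]), array([-0.099, -0.057]), array([-0.062, -0.019]), array([-0.062, -0.054]), array([-0.078, -0.061])]
0.175 [array([-0.098, -0.024]), array([-0.098, -0.057]), array([-0.062, -0.02 ]), array([-0.062, -0.055]), array([-0.078, -0.061])]
0.18 [array([-0.098, -0.025]), array([-0.098, -0.057]), array([-0.063, -0.021]), array([-0.063, -0.055]), array([-0.079, -0.061])]
```

View pics/sc2.png

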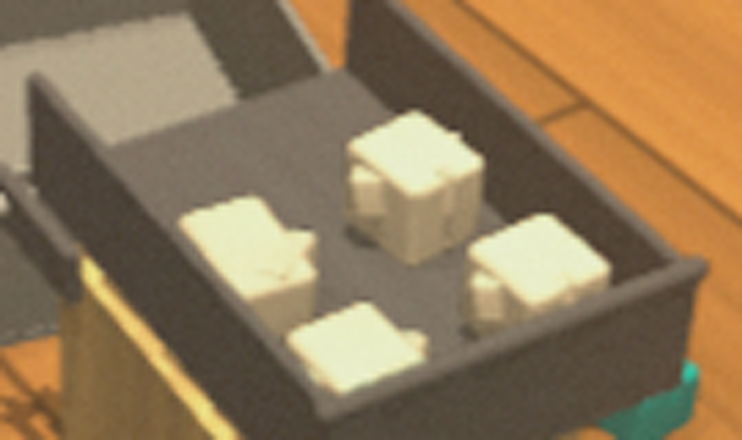

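```bash
python3 - <<'E'
from fit import *
import pickle
w=pickle.load(open("w.pkl","rb"));s=imaging.get_image("scene")
sp=[.5065,.158,np.radians(-93.3)];c,q=np.cos(sp[2]),np.sin(sp[2]);Q=np.array([[c,q,0],[-q,c,0],[0,0,1]])
f=lambda X:(Q@(X-[sp[0],sp[1],0])).round(3)
sc=lambda a:(np.array(a)+.5)/5.5+[300,225]-.5
for n,a,b in(("bead",(703,262),(327,45)),("rear-y",(610,265),(353,102)),("front-y",(543,215),(356,180)),("front+y",(468,255),(427,180)),("rear+y",(535,312),(425,102))): print(n,f(tri(s,sc(a),w,b)))
E
```

```text
bead [-0.121 -0.07   0.187]
rear-y [-0.098 -0.056  0.173]
front-y [-0.062 -0.054  0.169]
front+y [-0.063 -0.02   0.168]
rear+y [-0.099 -0.023  0.169]
```

Request:
{"op": "carry_out", "data": {"deltas": [[0.28,0.1,0.01,0,0],[0.28,0.2,0.02,0,0],[0.28,0.3,0.03,0,0],[0.28,0.4,0.03,0,0],[0.28,0.5,0.03,0,0],[0.28,0.6,0.03,0,0],[0.28,0.72,0.03,0,0],[0.28,0.72,0.03,0.1,0],[0.28,0.72,0.03,0.2,0],[0.28,0.72,0.03,0.3,0]]}}

```text
time_s: 26.45
eef_pos: [0.4418, 0.246, 0.204]
orientation: [-179.9, 0.0, 86.6]
wrist_force: [-0.1, 0.5, -0.1]
width: 0.278
grip_force: 0.0
```

Request:
{"op": "carry_out", "data": {"deltas": [[0.28,0,0,0.05,0],[0.28,0,0,0.1,0],[0.28,0,0,0.15,0],[0.28,0,0,0.2,0],[0.28,0,0,0.24,0],[0.28,0,0,0.27,0],[0.28,0,0,0.27,0],[0.28,0,0,0.27,0],[0.28,0,0,0.27,0],[0.28,0,0,0.27,0]]}}

```text
time_s: 27.7
eef_pos: [0.4422, 0.2464, 0.1785]
orientation: [180.0, -0.0, 86.6]
wrist_force: [0.8, 0.1, 0.8]
width: 0.279
grip_force: 0.0
```

```bash
python3 - <<'E'
from h import *
s=arm.get_state();print(s["eef_pos"],s["wrist_force"],s["width"])
cv2.imwrite("pics/w2.png",imaging.get_image("wrist")["pixels"])
E
```

```text
[0.44221401 0.24642983 0.17848298] [0.80719667 0.08623537 0.83851459] 0.2787430186317168
```

View pics/w2.png

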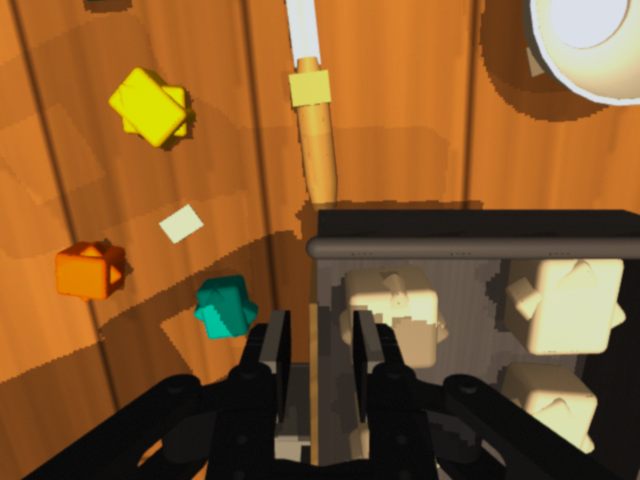

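The fingers straddle the near side wall (gap u 290–355, wall about 320), above the lump and clear of the bead. Closing.

Request:
{"op": "carry_out", "data": {"deltas": [[0.2,0,0,0,0],[0.1,0,0,0,0],[0,0,0,0,0],[0,0,0,0,0],[0,0,0,0,0],[0,0,0,0,0],[0,0,0,0,0],[0,0,0,0,0],[0,0,0,0,0],[0,0,0,0,0]], "newtons": 40}}

```text
time_s: 29.0
eef_pos: [0.443, 0.2464, 0.1785]
orientation: [179.9, -0.0, 86.6]
wrist_force: [5.1, -0.1, -3.1]
width: 0.038
grip_force: 41.1
```

```bash
python3 - <<'E'
import numpy as np
r,h=.165,.0465
P=lambda th:(-(r*(1-np.cos(th))+h*np.sin(th))*10,-(r*np.sin(th)-h*(1-np.cos(th)))*10)
for a,b in((0,.4),(.4,.75),(.75,1.04)):
    o=P(a);print([[0]+[round(P(a+(b-a)*k/9)[0]-o[0],2),0,round(P(a+(b-a)*k/9)[1]-o[1],2),0] for k in range(1,10)])
E
```

```text
[[0, np.float64(-0.02), 0, np.float64(-0.07), 0], [0, np.float64(-0.05), 0, np.float64(-0.14), 0], [0, np.float64(-0.08), 0, np.float64(-0.22), 0], [0, np.float64(-0.11), 0, np.float64(-0.28), 0], [0, np.float64(-0.14), 0, np.float64(-0.35), 0], [0, np.float64(-0.18), 0, np.float64(-0.42), 0], [0, np.float64(-0.22), 0, np.float64(-0.48), 0], [0, np.float64(-0.27), 0, np.float64(-0.55), 0], [0, np.float64(-0.31), 0, np.float64(-0.61), 0]]
[[0, np.float64(-0.04), 0, np.float64(-0.05), 0], [0, np.float64(-0.09), 0, np.float64(-0.1), 0], [0, np.float64(-0.13), 0, np.float64(-0.15), 0], [0, np.float64(-0.18), 0, np.float64(-0.19), 0], [0, np.float64(-0.23), 0, np.float64(-0.24), 0], [0, np.float64(-0.28), 0, np.float64(-0.28), 0], [0, np.float64(-0.34), 0, np.float64(-0.32), 0], [0, np.float64(-0.39), 0, np.float64(-0.36), 0], [0, np.float64(-0.45), 0, np.float64(-0.39), 0]]
[[0, np.float64(-0.05), 0, np.float64(-0.03), 0], [0, np.float64(-0.1), 0, np.float64(-0.05), 0], [0, np.float64(-0.15), 0, np.float64(-0.08), 0], [0, np.float64(-0.2), 0, np.float64(-0.1), 0], [0, np.float64(-0.25), 0, np.float64(-0.12), 0], [0, np.float64(-0.3), 0, np.float64(-0.14), 0], [0, np.float64(-0.35), 0, np.float64(-0.16), 0], [0, np.float64(-0.4), 0, np.float64(-0.18), 0], [0, np.float64(-0.46), 0, np.float64(-0.19), 0]]
```

Gripped at 41 N on a 3 mm wall. Tipping, first part.

Request:
{"op": "carry_out", "data": {"deltas": [[0,-0.02,0,-0.07,0],[0,-0.05,0,-0.14,0],[0,-0.08,0,-0.22,0],[0,-0.11,0,-0.28,0],[0,-0.14,0,-0.35,0],[0,-0.18,0,-0.42,0],[0,-0.22,0,-0.48,0],[0,-0.27,0,-0.55,0],[0,-0.31,0,-0.61,0],[0,-0.31,0,-0.61,0]]}}

```text
time_s: 30.25
eef_pos: [0.441, 0.2135, 0.2371]
orientation: [179.9, 0.2, 86.5]
wrist_force: [10.1, -4.9, -10.5]
width: 0.035
grip_force: 38.9
```

```bash
cat > look.py <<'E'
from fit import *
s=arm.get_state();print(s["time_s"],s["eef_pos"],s["wrist_force"],s["width"],s["grip_force"])
sp=[.5065,.158,np.radians(-93.3)];c,q=np.cos(sp[2]),np.sin(sp[2]);Q=np.array([[c,q,0],[-q,c,0],[0,0,1]])
f=lambda X:(Q@(X-[sp[0],sp[1],0])).round(3)
t=imaging.get_image("top");a=imaging.get_image("scene")
for n in("tray_rear","lump1","tub"):
    for k,p in(("top",t),("scene",a)):
        print(n,k,[(np.round(x["centre"]).tolist(),round(x["confidence"],2)) for x in imaging.spot_point(n,p) if x["confidence"]>.3])
A=imaging.spot_point("tray_rear",t);B=imaging.spot_point("tray_rear",a)
if A and B: print("rear",f(tri(t,A[0]["centre"],a,B[0]["centre"])))
hsv=cv2.cvtColor(a["pixels"],cv2.COLOR_BGR2HSV);m=((hsv[...,1]<90)&(hsv[...,2]>170)).astype(np.uint8);m[:, :220]=0;m[:200]=0;m[340:]=0;m[:,450:]=0
n,_,st,ce=cv2.connectedComponentsWithStats(m);print("white scene",[(ce[i].round().tolist(),int(st[i,4])) for i in range(1,n) if st[i,4]>25])
hsv=cv2.cvtColor(t["pixels"],cv2.COLOR_BGR2HSV);m=((hsv[...,1]<70)&(hsv[...,2]>175)).astype(np.uint8);m[:185]=0;m[320:]=0;m[:,:200]=0;m[:,420:]=0
n,_,st,ce=cv2.connectedComponentsWithStats(m);print("white top",[(ce[i].round().tolist(),int(st[i,4])) for i in range(1,n) if st[i,4]>20])
E
python3 look.py
```

```text
30.25 [0.44099688 0.21353257 0.23708762] [ 10.09563872  -4.85690852 -10.522059  ] 0.035095586867785744 38.882076144218445
tray_rear top [([210.0, 245.0], 0.85)]
tray_rear scene [([390.0, 270.0], 0.85)]
lump1 top [([227.0, 227.0], 0.83), ([152.0, 335.0], 0.83), ([262.0, 262.0], 0.7), ([263.0, 226.0], 0.67), ([232.0, 263.0], 0.59), ([192.0, 325.0], 0.58), ([262.0, 314.0], 0.47), ([335.0, 252.0], 0.44)]
lump1 scene [([374.0, 244.0], 0.91), ([465.0, 288.0], 0.91), ([481.0, 333.0], 0.79), ([411.0, 293.0], 0.79), ([522.0, 360.0], 0.73), ([344.0, 253.0], 0.59)]
tub top [([335.0, 253.0], 0.59)]
tub scene [([317.0, 280.0], 0.61)]
rear [-0.103 -0.005  0.206]
white scene [([372.0, 237.0], 322), ([288.0, 274.0], 937), ([343.0, 247.0], 144), ([313.0, 265.0], 33), ([228.0, 303.0], 41), ([445.0, 312.0], 90)]
white top [([230.0, 225.0], 292), ([261.0, 227.0], 332), ([263.0, 262.0], 239)]
```

The tray follows: rear edge measured at z 0.206, so θ≈0.37. Continuing.

Request:
{"op": "carry_out", "data": {"deltas": [[0,-0.04,0,-0.05,0],[0,-0.09,0,-0.1,0],[0,-0.13,0,-0.15,0],[0,-0.18,0,-0.19,0],[0,-0.23,0,-0.24,0],[0,-0.28,0,-0.28,0],[0,-0.34,0,-0.32,0],[0,-0.39,0,-0.36,0],[0,-0.45,0,-0.39,0],[0,-0.45,0,-0.39,0]]}}

```text
time_s: 32.0
eef_pos: [0.4384, 0.1696, 0.2767]
orientation: [179.9, 0.1, 86.5]
wrist_force: [8.7, -1.5, -8.0]
width: 0.03
grip_force: 38.8
```

```bash
python3 look.py
```

```text
32.0 [0.43840513 0.1696136  0.27673071] [ 8.72462775 -1.51140567 -8.04064338] 0.029548539724162864 38.805391788482666
tray_rear top [([222.0, 245.0], 0.64)]
tray_rear scene [([382.0, 234.0], 0.81)]
lump1 top [([154.0, 335.0], 0.82), ([318.0, 234.0], 0.72), ([338.0, 269.0], 0.59), ([330.0, 273.0], 0.57), ([195.0, 328.0], 0.54), ([241.0, 359.0], 0.46)]
lump1 scene [([412.0, 293.0], 0.91), ([481.0, 335.0], 0.87), ([524.0, 357.0], 0.86), ([462.0, 285.0], 0.86), ([305.0, 258.0], 0.67), ([323.0, 260.0], 0.66), ([336.0, 250.0], 0.44)]
tub top [([337.0, 257.0], 0.97)]
tub scene [([316.0, 277.0], 0.62)]
rear [-0.07  -0.005  0.26 ]
white scene [([286.0, 273.0], 743), ([330.0, 257.0], 268), ([228.0, 303.0], 41), ([445.0, 313.0], 87)]
white top [([315.0, 234.0], 136), ([326.0, 271.0], 169), ([344.0, 270.0], 43)]
```

The lumps are sliding into the tub. I'll continue to a steeper angle so that all of them come out.

Request:
{"op": "carry_out", "data": {"deltas": [[0,-0.05,0,-0.03,0],[0,-0.1,0,-0.05,0],[0,-0.15,0,-0.08,0],[0,-0.2,0,-0.1,0],[0,-0.25,0,-0.12,0],[0,-0.3,0,-0.14,0],[0,-0.35,0,-0.16,0],[0,-0.35,0,-0.16,0],[0,-0.35,0,-0.16,0],[0,-0.35,0,-0.16,0]]}}

```text
time_s: 33.75
eef_pos: [0.4364, 0.1356, 0.2932]
orientation: [179.9, -0.0, 86.6]
wrist_force: [7.4, -0.2, -6.3]
width: 0.027
grip_force: 38.9
```

```bash
python3 look.py; python3 - <<'E'
from h import *
t=imaging.get_image("top")
for n in("lump0","lump2"):print([(np.round(x["extent"]).tolist(),round(x["confidence"],2)) for x in imaging.recognise(n,t) if x["confidence"]>.2])
E
```

```text
33.75 [0.43637039 0.13559716 0.29316528] [ 7.41982417 -0.1748282  -6.33784513] 0.02693905476422594 38.90707318671048
tray_rear top [([232.0, 246.0], 0.59)]
tray_rear scene [([373.0, 212.0], 0.65)]
lump1 top [([192.0, 324.0], 0.83), ([350.0, 268.0], 0.71), ([152.0, 334.0], 0.71), ([339.0, 241.0], 0.69), ([330.0, 276.0], 0.61), ([366.0, 246.0], 0.6), ([239.0, 360.0], 0.54)]
lump1 scene [([482.0, 334.0], 0.94), ([522.0, 358.0], 0.94), ([412.0, 294.0], 0.84), ([296.0, 256.0], 0.7), ([326.0, 258.0], 0.6), ([340.0, 266.0], 0.48), ([302.0, 270.0], 0.47)]
tub top [([336.0, 256.0], 0.87)]
tub scene []
rear [-0.044 -0.005  0.291]
white scene [([287.0, 270.0], 880), ([340.0, 254.0], 155), ([323.0, 260.0], 31), ([312.0, 263.0], 41), ([228.0, 303.0], 41), ([445.0, 313.0], 86)]
white top [([341.0, 241.0], 137), ([364.0, 244.0], 261), ([353.0, 268.0], 215), ([330.0, 275.0], 134)]
[([319.0, 266.0, 21.0, 20.0], 0.8), ([353.0, 235.0, 23.0, 18.0], 0.78), ([344.0, 257.0, 18.0, 25.0], 0.73), ([143.0, 327.0, 23.0, 18.0], 0.73), ([181.0, 315.0, 22.0, 24.0], 0.64), ([253.0, 308.0, 19.0, 12.0], 0.56), ([331.0, 233.0, 15.0, 22.0], 0.51)]
[([319.0, 266.0, 21.0, 20.0], 0.8), ([353.0, 235.0, 23.0, 18.0], 0.78), ([344.0, 257.0, 18.0, 25.0], 0.73), ([143.0, 327.0, 23.0, 18.0], 0.73), ([181.0, 315.0, 22.0, 24.0], 0.64), ([253.0, 308.0, 19.0, 12.0], 0.56), ([331.0, 233.0, 15.0, 22.0], 0.51)]
```

All four lumps lie in the tub (top view (341,241), (364,244), (353,268), (330,275)). Lowering along the same arc.

Request:
{"op": "carry_out", "data": {"deltas": [[0,0.04,0,0.01,0],[0,0.08,0,0.03,0],[0,0.12,0,0.05,0],[0,0.16,0,0.07,0],[0,0.2,0,0.08,0],[0,0.25,0,0.11,0],[0,0.3,0,0.13,0],[0,0.35,0,0.16,0],[0,0.4,0,0.19,0],[0,0.46,0,0.23,0]]}}

```text
time_s: 35.65
eef_pos: [0.439, 0.1802, 0.2692]
orientation: [179.9, 0.2, 86.5]
wrist_force: [9.1, -3.9, -8.4]
width: 0.03
grip_force: 39.0
```

Request:
{"op": "carry_out", "data": {"deltas": [[0,0.05,0,0.04,0],[0,0.1,0,0.09,0],[0,0.15,0,0.13,0],[0,0.2,0,0.18,0],[0,0.24,0,0.22,0],[0,0.29,0,0.27,0],[0,0.34,0,0.32,0],[0,0.34,0,0.32,0],[0,0.34,0,0.32,0],[0,0.34,0,0.32,0]]}}

```text
time_s: 36.9
eef_pos: [0.4411, 0.2145, 0.2386]
orientation: [179.9, 0.1, 86.6]
wrist_force: [6.6, -2.7, -4.3]
width: 0.027
grip_force: 42.1
```

Request:
{"op": "carry_out", "data": {"deltas": [[0,0.04,0,0.06,0],[0,0.09,0,0.13,0],[0,0.13,0,0.19,0],[0,0.17,0,0.26,0],[0,0.2,0,0.33,0],[0,0.23,0,0.39,0],[0,0.25,0,0.44,0],[0,0.26,0,0.47,0],[0,0.27,0,0.5,0],[0,0.28,0,0.53,0]]}}

```text
time_s: 38.15
eef_pos: [0.443, 0.2461, 0.188]
orientation: [179.8, -0.4, 86.6]
wrist_force: [3.5, 7.3, 0.7]
width: 0.025
grip_force: 45.7
```

Request:
{"op": "carry_out", "data": {"deltas": [[0,0,0,0.01,0],[0,0,0,0.02,0],[0,0.01,0,0.03,0],[0,0.01,0,0.04,0],[0,0.01,0,0.05,0],[0,0.01,0,0.06,0],[0,0.01,0,0.06,0],[0,0.01,0,0.06,0],[0,0.01,0,0.06,0],[0,0.01,0,0.06,0]]}}

```text
time_s: 39.4
eef_pos: [0.4431, 0.2474, 0.1827]
orientation: [179.8, -0.4, 86.6]
wrist_force: [1.7, 9.7, 3.7]
width: 0.026
grip_force: 45.6
```

```bash
python3 look.py | grep -v lump1
```

```text
39.4 [0.44311629 0.24739262 0.18273233] [1.72242292 9.66027899 3.72936413] 0.025823289312524735 45.59522330760956
tray_rear top [([209.0, 244.0], 0.73)]
tray_rear scene [([394.0, 308.0], 0.94)]
tub top [([334.0, 254.0], 0.61), ([175.0, 197.0], 0.6)]
tub scene [([318.0, 276.0], 0.7)]
rear [-0.122 -0.001  0.133]
white scene [([288.0, 270.0], 937), ([326.0, 246.0], 104), ([228.0, 303.0], 41), ([445.0, 312.0], 91)]
white top [([341.0, 241.0], 150), ([364.0, 244.0], 262), ([353.0, 269.0], 215), ([331.0, 276.0], 168)]
```

The tray's rear edge is back at (-0.122, z 0.133), its starting level, and an upward reaction of about 4 N shows it is resting. Releasing, rising clear, and checking.

Request:
{"op": "carry_out", "data": {"deltas": [[0.1,-0.01,0,0,0],[0.2,-0.01,0,0,0],[0.3,-0.01,0,0,0],[0.3,-0.01,0,0,0],[0.3,-0.01,0,-0.05,0],[0.3,-0.01,0,-0.15,0],[0.3,-0.01,0,-0.3,0],[0.3,-0.01,0,-0.5,0],[0.3,-0.01,0,-0.7,0],[0.3,-0.01,0,-0.9,0]]}}

```text
time_s: 41.15
eef_pos: [0.4422, 0.2435, 0.2724]
orientation: [179.9, -0.0, 86.6]
wrist_force: [-0.3, 0.0, 0.2]
width: 0.3
grip_force: 0.0
```

Request:
{"op": "carry_out", "data": {"deltas": [[0.3,0.1,-0.1,0,0],[0.3,0.2,-0.2,0,0],[0.3,0.3,-0.3,0,0],[0.3,0.4,-0.4,0,0],[0.3,0.5,-0.5,0,0],[0.3,0.6,-0.5,0,0],[0.3,0.7,-0.5,0,0],[0.3,0.8,-0.5,0,0],[0.3,0.9,-0.5,0,0],[0.3,0.9,-0.5,0,0]]}}

```text
time_s: 42.4
eef_pos: [0.3975, 0.3368, 0.2702]
orientation: [-180.0, 0.0, 86.6]
wrist_force: [0.4, -0.2, 0.5]
width: 0.298
grip_force: 0.0
```

```bash
python3 look.py; python3 - <<'E'
from h import *
t=imaging.get_image("top");s=imaging.get_image("scene")
r=imaging.cut_out("tub",t)[0];cs,_=cv2.findContours(r["region"].astype(np.uint8),0,1);print(cv2.minAreaRect(max(cs,key=cv2.contourArea)))
for n in ["mallet","bowl","jar","gluepot","chisel","block"]:print(n,[np.round(x["centre"]).tolist() for p in(t,s) for x in imaging.spot_point(n,p)[:1]])
# change vs first pictures outside tub/tray/robot
for k,p in(("top",t),("scene",s)):
    d=cv2.absdiff(cv2.imread(f"pics/{k}.png"),p["pixels"]).max(2)>60
    n,_,st,_=cv2.connectedComponentsWithStats(d.astype(np.uint8));print(k,[st[i].tolist() for i in range(1,n) if st[i,4]>40])
E
```

```text
42.4 [0.39753272 0.33675845 0.27016934] [ 0.39347333 -0.17732714  0.47114939] 0.29804626199578227 0.0
tray_rear top [([209.0, 246.0], 0.82)]
tray_rear scene [([396.0, 307.0], 0.8)]
lump1 top [([194.0, 324.0], 0.93), ([355.0, 268.0], 0.82), ([330.0, 276.0], 0.78), ([242.0, 358.0], 0.7), ([265.0, 311.0], 0.67), ([366.0, 246.0], 0.55), ([154.0, 330.0], 0.53), ([338.0, 242.0], 0.49)]
lump1 scene [([464.0, 286.0], 0.75), ([413.0, 292.0], 0.69), ([304.0, 268.0], 0.62), ([296.0, 256.0], 0.62), ([522.0, 357.0], 0.56), ([320.0, 259.0], 0.41)]
tub top [([334.0, 254.0], 0.88)]
tub scene [([318.0, 278.0], 0.56)]
rear [-0.123 -0.006  0.133]
white scene [([288.0, 271.0], 903), ([326.0, 246.0], 100), ([228.0, 303.0], 41)]
white top [([341.0, 241.0], 153), ([364.0, 244.0], 262), ([353.0, 269.0], 215), ([331.0, 276.0], 168)]
((334.455322265625, 251.7159423828125), (90.94754791259766, 113.40373229980469), 3.5763344764709473)
mallet [[276.0, 149.0], [246.0, 359.0]]
bowl [[174.0, 199.0], [370.0, 430.0]]
jar [[339.0, 132.0], [195.0, 326.0]]
gluepot [[409.0, 150.0], [191.0, 276.0]]
chisel [[189.0, 276.0],
[... 716 characters left out ...]
11, 257], [473, 6, 23, 49, 159], [479, 6, 24, 49, 186], [488, 37, 68, 34, 1374], [509, 91, 6, 12, 41], [494, 107, 25, 6, 55], [450, 116, 11, 17, 104], [468, 117, 17, 24, 128], [532, 123, 11, 13, 84], [447, 153, 9, 9, 42], [502, 158, 33, 46, 587], [544, 158, 27, 14, 186], [455, 190, 15, 12, 56], [238, 200, 104, 97, 2463], [526, 212, 16, 19, 160], [346, 216, 17, 22, 118], [454, 216, 37, 22, 380], [434, 227, 51, 68, 1724], [493, 227, 147, 159, 5398], [254, 229, 87, 96, 2917], [480, 235, 12, 9, 52], [364, 245, 24, 16, 264], [333, 261, 24, 19, 286], [385, 264, 26, 17, 294], [426, 267, 25, 22, 236], [352, 280, 25, 16, 259], [409, 300, 61, 40, 1314], [417, 331, 16, 11, 81], [606, 365, 34, 37, 579]]
```

```bash
python3 - <<'E'
from h import *
t=imaging.get_image("top")
for im in(cv2.imread("pics/top.png"),t["pixels"]):
    h=cv2.cvtColor(im,cv2.COLOR_BGR2HSV);m=((h[...,0]>80)&(h[...,0]<100)&(h[...,1]>110)).astype(np.uint8)
    n,_,st,ce=cv2.connectedComponentsWithStats(m);print([(st[i].tolist(),ce[i].round(1).tolist()) for i in range(1,n) if st[i,4]>40])
print(arm.close_job())
E
```

```text
[([250, 303, 22, 21, 309], [259.9, 312.9]), ([142, 327, 21, 19, 300], [152.8, 335.9])]
[([250, 303, 22, 21, 310], [259.9, 313.0]), ([144, 339, 14, 7, 65], [150.6, 341.8])]
the job is handed in; nothing more can be done
None
```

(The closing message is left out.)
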